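# Find the proud rest pad on a levelling stage and press it level

### The job

One of the six black rest pads on the levelling stage has crept up and stands proud, so a glass plate would rock on it. Take the yellow-handled probe from its blue stand, gently feel with its tip which pad is the high one and press that pad down with the probe until it is level with the other five, without pushing any other pad down. Then put the probe back in its stand, and leave the bottles, the jar and the beaker where they stand.

Things in the scene. Friction and masses are not known exactly. Their poses are not given: they have to be found in the camera images.
- stage: levelling stage fixed to the bench: white base 210 x 150 mm (x, y), 28 mm high; above it a level aluminium carrier plate 190 x 130 x 10 mm on four jack screws, centred on and square to the base. The plate's underside is 36 to 46 mm above the bench, different each time and not measured. Origin: centre of the base's underside, at bench height; z up
- stage_face (a point): point over the stage's middle, 55 mm above its origin, axes as the stage. Six flat black round pads, 24 mm across, stand in the plate, centred at x = -58, 0, 58 mm and y = -36, 36 mm from here. Five are level to 0.3 mm, tops 4 mm above the plate (50 to 60 mm above the bench); one, any of the six, stands 3.5 to 5 mm higher
- pad_near_right (a point): point 55 mm above the bench at the pad at x = -58, y = -36 mm; not its true height. All six pads are alike: a tight press fit that stays put under less than 10 N, slides down from about 12 N, stays where it is left and cannot be pulled up again; it goes at most 3 mm below level
- stand: blue block 75 x 75 x 55 mm fixed to the bench, with a vertical 17 mm bore through its middle that holds the probe. Origin: centre of its underside; z up
- probe: loose hand probe, about 120 g, standing upright in the stand: yellow square handle 20 x 20 mm (flats across x and y), from 5 to 67 mm above the origin; a dark collar 30 mm across and 5 mm thick below it; and a steel shank 10 mm across with a ball end reaching 48 mm below the origin. Origin: centre of the collar's underside, which rests on the top of the stand; z runs up along the handle
- probe_tip (a point): lowest point of the probe's ball end, 48 mm below the probe's origin
- bottle_blue: closed reagent bottle, clear with a blue cap, 68 mm across and about 150 mm tall; a bystander. Origin at the centre of its underside
- bottle_red: closed reagent bottle, clear glass with a red cap, 60 mm across and about 130 mm tall; a bystander. Origin at the centre of its underside
- bottle_amber: closed reagent bottle, amber glass with a blue cap, 56 mm across and about 120 mm tall; a bystander. Origin at the centre of its underside
- jar: closed reagent bottle, small glass jar with a red cap, 44 mm across and about 55 mm tall; a bystander. Origin at the centre of its underside
- beaker: open glass beaker, 66 mm across and 80 mm tall; a bystander. Origin at the centre of its underside

How it is judged:
By the outcome, as a careful person would: the job done as asked, in the order asked, and still so for the second after the job is handed in, with the robot touching nothing.
It also fails if it takes over 72 s, if anything falls off the work surface, if the arm or the gripper's body presses on something with over 40 N, if the wrist force passes 120 N, or if a joint passes its speed limit or range.

### The arm

A 6-joint arm with a two-finger parallel gripper is mounted at the origin on the work surface. World frame = base frame: x ahead of the robot, y to its left, z up, the work surface at z = 0. Lengths are in m, angles in rad, forces in N, time in s.
With the tool pointing down it reaches from about 0.35 to 0.975 m from the base axis. Payload 4.9 kg.
Tool frame: the origin (TCP) lies midway between the tips of the shut fingers; the grasp point (between the pads) lies 19 mm behind it; z points along the fingers, y is the line along which they close (so a half turn about z gives the same grasp; the last joint's range is limited). The gripper opens to 85 mm and grips with 20 to 120 N. Pads are 22 mm wide; open, the fingers measure 114 mm over their backs; the gripper's body (76 mm by 85 mm) begins 54 mm behind the grasp point. The pads swing forward as they close: fully open they stand 13 mm farther back than shut.
Start: joints at [1.075, 0.053, 1.613, -0, 1.476, -0.119], TCP at [0.23, 0.581, 0.231] pointing down, gripper open.
Joint ranges: [-3.01, 3.01], [-1.01, 2.22], [0.06, 2.58], [-1.02, 4.17], [0.09, 2.62], [-3.14, 3.14]. Speed limits (rad/s): [2.57, 2.57, 3.14, 3.14, 3.14, 3.14].

### API

Orientations are given as a rotation vector (axis times angle).
In Python, from station import ctrl, optics, job gives the robot as it stands.
- The arm moves only by the shell command python3 -m jog 'ROWS' [OPENING] [FORCE]. ROWS is JSON, a list of rows, each a list of 2 entries, a list of its own where there are three numbers: the shift along the tool's x, y, z in m, then the turn, a rotation vector about the tool's x, y, z in rad. A call has 1 to 5 rows; each row is the pose to reach, as a shift and turn from the pose commanded when the call began, along the tool's axes at that moment; what a row does not reach only later rows make up. A row lasts 1/10 s, in which the tool goes at most 50 mm and 8.59 degrees, less where a joint would pass 70% of its speed; a pose out of reach is approached as far as the arm can. A call with a gripper value outside its range is refused whole. OPENING is the opening, from 0 (shut) to 1 (fully open), set as the call begins (- or left out, the last holds). The fingers move at their own pace and stop on an object; FORCE is the grip in N (left out, the last holds). Time passes only in rows, so rows that repeat a pose let the fingers close. It gives the time, the measured TCP pose, the force, the opening and the grip force at its end, in the units of the state.
- ctrl.get_obs(): the state, without advancing time (a new reading comes with each control period).
- optics.get_image(name): name is "side" or "top"; returns a dict with "image" (480x640x3 uint8, blue, green, red), "fx", "fy", "cx", "cy" (pixels), "rvec" (rotation vector, rad) and "tvec" (3), from world to camera coordinates, as OpenCV has them. Camera axes: x right, y down, z forward; pixel columns grow to the right and rows downward; lengths in m; the calibration is good to about 2 mm. A picture is of the moment at which its call begins. There is no depth.
- job.finish_job(): hands the job in; it is judged then, once.
The state is a dict: "t": time; "q": joint angles; "dq": joint speeds; "effort": joint torques, N m; "tool_pos": TCP position; "tool_rot": TCP orientation; "contact_force": force on the tool from outside, world axes, zero at the start; "wrist_torque": the same for the moment, N m; "opening": finger opening in m; "grip_force": force on a finger pad.
Only numpy, scipy, OpenCV 4.12 (cv2) and the standard library are available. Lean on these libraries where they do the work, as an engineer would, in place of code of your own. Each camera call takes 0.05 s, during which the arm holds its last target. There are 200 camera calls.

## Working session

There is one attempt and no reset: what is moved stays moved. The work goes in short steps, Python scripts to look and compute and a shell command to move; the robot and the scene stay as the last step left them, time stands still between calls to the robot, and variables do not carry over. Pictures are saved under pics/ and viewed, at most 10 in all, crops included, and the job is handed in when it is done.

```bash
mkdir -p pics; ls
python3 - <<'E'
from station import ctrl, optics
import cv2
for n in("side","top"):
    d=optics.get_image(n); cv2.imwrite(f"pics/{n}0.png",d["image"]); print(n,d["fx"],d["cx"],d["cy"],d["rvec"],d["tvec"])
o=ctrl.get_obs(); print(o)
E
```

```text
pics
side 506.2208902420364 319.14796482108164 244.83078530534078 [ 0.28649549 -2.73315399  1.27482901] [0.55444695 0.15440076 0.92492908]
top 527.6417649227195 322.958350222082 227.70262480985065 [ 2.15550986 -2.13701766  0.15903647] [-0.03826963  0.57474558  1.07117431]
{'t': 0.1, 'q': array([ 1.07498002e+00,  5.32840680e-02,  1.61412872e+00, -1.20292267e-05,
        1.47599707e+00, -1.18970327e-01]), 'dq': array([ 0.00149373, -0.00101654, -0.00323121,  0.00022481, -0.00181975,
        0.00033279]), 'effort': array([-3.68760766e-04, -3.94899166e+01, -3.71365678e+01, -1.69870127e-04,
        3.99703276e-03, -2.28409658e-05]), 'tool_pos': array([0.22971505, 0.58066142, 0.23020686]), 'tool_rot': array([-5.88348972e-01, -3.08545940e+00,  2.72588387e-03]), 'contact_force': array([-0.67499636,  0.32745633,  0.88043431]), 'wrist_torque': array([ 0.03278956, -0.00281669, -0.00724177]), 'grip_force': 0.0, 'opening': 0.08526089518262649}
```

View pics/side0.png

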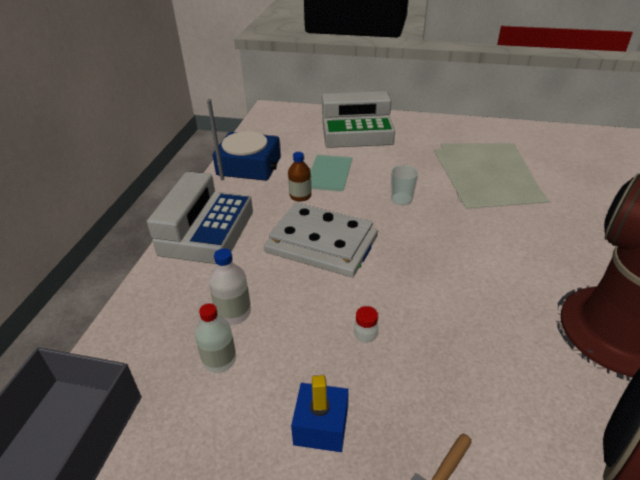

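View pics/top0.png

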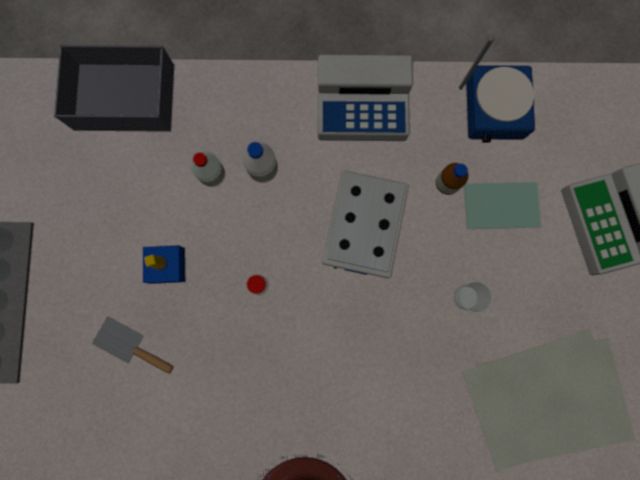

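The side view shows the stage at about (322,237) and the stand with the probe at (320,415). In the top view the stage is at (365,223), slightly turned, and the stand is at (163,264). Next I'll enlarge both.

Run:
```python
import cv2,numpy as np
s=cv2.imread("pics/side0.png");t=cv2.imread("pics/top0.png")
f=lambda im,x,y,w,h,k:cv2.resize(im[y:y+h,x:x+w],None,fx=k,fy=k,interpolation=cv2.INTER_CUBIC)
a=np.vstack([np.hstack([f(s,260,195,120,80,3.333)[:266,:400],f(t,310,160,120,120,3.333)[:266,:400]]),
 np.hstack([f(s,270,365,100,100,3.34)[:334,:334],np.zeros((334,66,3),np.uint8),f(t,130,230,66,66,5.06)[:334,:334],np.zeros((334,66,3),np.uint8)])])
cv2.imwrite("pics/crop1.png",a);print(a.shape)
# dark blobs
for n,im,(x,y,w,h) in(("side",s,(262,200,120,75)),("top",t,(320,165,95,115))):
    g=cv2.cvtColor(im[y:y+h,x:x+w],cv2.COLOR_BGR2GRAY)
    N,_,st,c=cv2.connectedComponentsWithStats((g<60).astype(np.uint8))
    for i in range(1,N):
        if st[i,4]>15: print(n,(c[i]+[x,y]).round(1),st[i])
```

```text
(600, 800, 3)
side [303.9 211.5] [37  9 10  6 51]
side [327.6 216.7] [61 13 10  9 74]
side [352.2 223.8] [86 21 10  7 58]
side [289.3 229.9] [23 27 10  7 59]
side [313.8 236.6] [47 33 11  8 63]
side [339.5 243.4] [73 40 10  8 65]
side [366.2 252.7] [100  44  10  18  46]
top [355.4 190.6] [31 21 10 10 84]
top [388.8 197.6] [64 28 11 10 85]
top [349.8 217.2] [25 47 11 11 86]
top [383.7 224.1] [59 54 11 11 95]
top [344.1 244. ] [19 74 11 11 88]
top [378.  251.3] [53 81 11 11 91]
top [355.7 271.2] [ 25 104  22   5  28]
```

View pics/crop1.png

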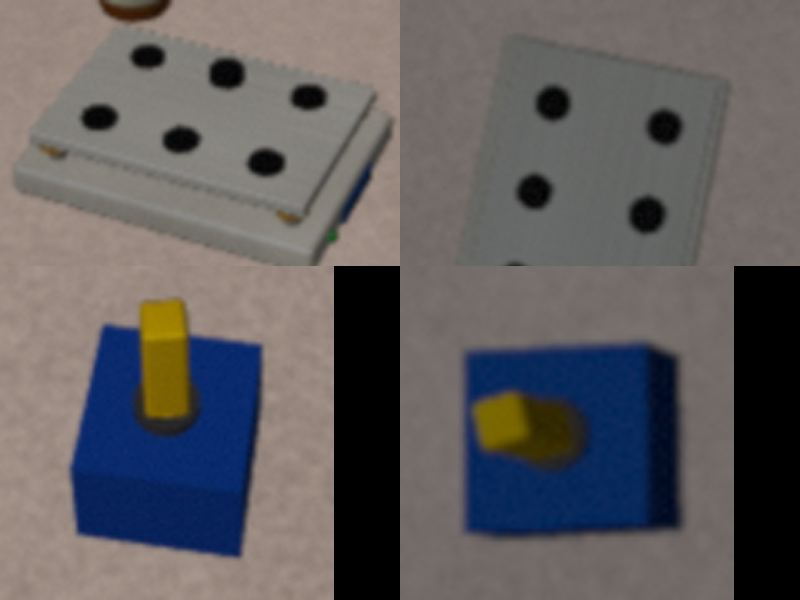

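The crops show the stage pads clearly. In the side view the far-middle pad (327.6,216.7) looks tallest. They also show the stand's top corners and the handle's top corners. Now I'll fit the poses.

```bash
cat > h.py <<'E'
import numpy as np,cv2
from station import ctrl,optics
from scipy.optimize import least_squares
from scipy.spatial.transform import Rotation as R
CAM={"side":(506.2208902420364,319.14796482108164,244.83078530534078,[0.28649549,-2.73315399,1.27482901],[0.55444695,0.15440076,0.92492908]),
"top":(527.6417649227195,322.958350222082,227.70262480985065,[2.15550986,-2.13701766,0.15903647],[-0.03826963,0.57474558,1.07117431])}
def proj(n,P):
    f,cx,cy,r,t=CAM[n];return cv2.projectPoints(np.atleast_2d(P).astype(float),np.array(r),np.array(t),np.array([[f,0,cx],[0,f,cy],[0,0,1]]),None)[0][:,0]
def fit(local,obs,x0,z=None):
    """local Nx2 xy; obs {cam:Nx2}; params x,y,yaw,(z)"""
    L=np.array(local)
    def W(p):
        c,s=np.cos(p[2]),np.sin(p[2]);return np.c_[L@np.array([[c,s],[-s,c]])+p[:2],np.full(len(L),p[3] if z is None else z)]
    f=lambda p:np.concatenate([(proj(n,W(p))-o).ravel() for n,o in obs.items()])
    r=least_squares(f,x0);return r.x,f(r.x).reshape(len(obs),-1,2),W(r.x)
def state():
    o=ctrl.get_obs();return o
E
python3 - <<'E'
from h import *
np.set_printoptions(precision=4,suppress=True)
# stage: from top view, up image=+x. guess
side=np.array([[303.9,211.5],[327.6,216.7],[352.2,223.8],[289.3,229.9],[313.8,236.6],[339.5,243.4]])
top=np.array([[355.4,190.6],[388.8,197.6],[349.8,217.2],[383.7,224.1],[344.1,244.],[378.,251.3]])
# top order: (x+,y+),(x+,y-),(0,+),(0,-),(-,+),(-,-)
L=[(x,y) for x in(.058,0,-.058) for y in(.036,-.036)]
best=None
import itertools
for name,o in(("A",[3,0,4,1,5,2]),("B",[0,3,1,4,2,5]),("C",[2,5,1,4,0,3]),("D",[5,2,4,1,3,0])):
    p,e,W=fit(L,{"side":side[o],"top":top},[.55,-.05,-.2,.055]); print(name,p,np.abs(e).max())
    if best is None or np.abs(e).max()<best[0]: best=(np.abs(e).max(),p,e,W)
_,p,e,W=best
print(e);print(W); Wz=proj("side",W+[0,0,.004])-proj("side",W);print("4mm in side",Wz[0],"top",(proj("top",W+[0,0,.004])-proj("top",W)))
q=.0375;L=[(q,q),(q,-q),(-q,-q),(-q,q)]
T=np.array([[142.8,247.0],[178.6,245.6],[178.9,281.6],[143.0,282.4]])
S=np.array([[301.4,383.0],[348.4,388.7],[342.5,431.2],[292.5,424.9]])
for k in range(4):
    ps,e,_=fit(L,{"side":np.roll(S,k,0),"top":T},[.5,.35,0],z=.055);print("stand",ps,np.abs(e).max())
q=.01;L=[(q,q),(q,-q),(-q,-q),(-q,q)]
T=np.array([[473,403],[520,392],[532,440],[484,452]])-[400,266];T=T/5.06+[130,230]
S=(np.array([[140,303],[183,299],[187,335],[143,338]])-[0,266])/3.34+[270,365]
for k in range(4):
    ps,e,_=fit(L,{"side":np.roll(S,k,0),"top":T},[.5,.35,0],z=.122);print("probe",ps,np.abs(e).max())
E
```

```text
A [ 0.5897 -0.1243 -0.2038  0.0553] 0.8006719169080441
B [ 0.5899 -0.1259 -0.0726  0.0539] 22.083614558829424
C [ 0.5927 -0.1311 -0.6596  0.0456] 61.76123619496201
D [ 0.5923 -0.1292 -0.6579  0.0479] 48.180346968399306
[[[ 0.4479  0.0005]
  [ 0.3483  0.0352]
  [ 0.5898 -0.1255]
  [ 0.4314  0.8007]
  [ 0.4284 -0.1123]
  [ 0.4403 -0.1267]]

 [[-0.0704 -0.501 ]
  [ 0.0541 -0.4229]
  [-0.0707 -0.5644]
  [-0.2043 -0.2837]
  [-0.0557 -0.4261]
  [ 0.0561 -0.4405]]]
[[ 0.6538 -0.1008  0.0553]
 [ 0.6392 -0.1713  0.0553]
 [ 0.597  -0.0891  0.0553]
 [ 0.5824 -0.1596  0.0553]
 [ 0.5402 -0.0773  0.0553]
 [ 0.5256 -0.1479  0.0553]]
4mm in side [-0.1103 -1.4744] top [[ 0.1201 -0.4119]
 [ 0.2403 -0.3873]
 [ 0.1008 -0.3195]
 [ 0.2228 -0.2942]
 [ 0.081  -0.2242]
 [ 0.2047 -0.1982]]
stand [ 0.4967  0.3004 -0.9739] 24.45336458881684
stand [0.496  0.3007 0.0586] 1.3232066104133082
stand [0.4958 0.3003 1.0948] 25.780569389837865
stand [ 0.4964  0.3007 -3.0565] 38.707104423652595
probe [ 0.4974  0.3026 -0.7118] 6.568031244599695
probe [0.4974 0.3026 0.2872] 1.4220773131455928
probe [0.4974 0.3026 1.2927] 8.02092946885847
probe [ 0.4974  0.3026 -2.7841] 13.528208454242588
```

The stage is at (0.590,-0.124) with yaw -0.204, and the far-middle pad stands about 2.4 mm proud in the images; feeling will confirm it. The probe is at (0.4965,0.3015) with yaw about 0.25. Now I'll work out the moves.

```bash
cat >> h.py <<'E'
def goto(x,y,z,yaw=None,pos=None,rot=None):
    """shift & turn in tool axes to reach vertical pose; yaw = world angle of tool y, modulo pi"""
    o=ctrl.get_obs();p=np.array(o["tool_pos"] if pos is None else pos);r=R.from_rotvec(o["tool_rot"] if rot is None else rot)
    y0=r.as_matrix()[:,1];a0=np.arctan2(y0[1],y0[0])
    a=a0 if yaw is None else a0+(yaw-a0+np.pi/2)%np.pi-np.pi/2
    Y=np.array([np.cos(a),np.sin(a),0]);Z=np.array([0,0,-1.]);M=np.c_[np.cross(Y,Z),Y,Z]
    s=r.inv().apply(np.array([x,y,z])-p);t=(r.inv()*R.from_matrix(M)).as_rotvec()
    print("t",round(o["t"],2),"tool y ang",round(a0,3),"shift",s.round(4),"turn",t.round(4))
E
python3 - <<'E'
from h import *
goto(.4965,.3015,.20,.25);goto(.4965,.3015,.20,.25+np.pi/2)
E
```

```text
t 0.1 tool y ang 1.194 shift [-0.3508 -0.1613  0.0304] turn [-1.80e-03  7.00e-04  9.44e-01]
t 0.1 tool y ang 1.194 shift [-0.3508 -0.1613  0.0304] turn [-0.0017 -0.0008 -0.6268]
```

```bash
python3 -m jog '[[[-0.351,-0.161,0.03],[0,0,-0.627]],[[-0.351,-0.161,0.03],[0,0,-0.627]],[[-0.351,-0.161,0.03],[0,0,-0.627]],[[-0.351,-0.161,0.03],[0,0,-0.627]],[[-0.351,-0.161,0.03],[0,0,-0.627]]]' 1
python3 - <<'E'
from h import *
goto(.4965,.3015,.20,.25+np.pi/2)
E
```

```text
t: 0.6
tool_pos: [0.3953, 0.4081, 0.2123]
tool_rot: [0.399, -3.116, 0.0]
contact_force: [1.0, 1.3, -0.5]
opening: 0.0853
grip_force: 0.0
t 0.6 tool y ang 1.826 shift [-0.071  -0.1286  0.0123] turn [-0.     -0.0004  0.0047]
```

```bash
python3 -m jog '[[[-0.071,-0.128,0.012],[0,0,0]],[[-0.071,-0.128,0.012],[0,0,0]],[[-0.071,-0.128,0.012],[0,0,0]],[[-0.071,-0.128,0.012],[0,0,0]],[[-0.071,-0.128,0.012],[0,0,0]]]'
python3 - <<'E'
from h import *
for n in("top","side"):
    d=optics.get_image(n); cv2.imwrite(f"pics/{n}1.png",d["image"])
goto(.4965,.3015,.20,.25+np.pi/2)
a=cv2.imread("pics/top1.png")[200:320,80:240];b=cv2.imread("pics/side1.png")[320:460,240:400]
k=lambda i:cv2.resize(i,(400,int(i.shape[0]*400/i.shape[1])),interpolation=cv2.INTER_CUBIC)
a,b=k(a),k(b);h=min(len(a),len(b));cv2.imwrite("pics/crop2.png",np.hstack([a[:h],b[-h:]]))
E
```

```text
t: 1.1
tool_pos: [0.4954, 0.3022, 0.2001]
tool_rot: [0.388, -3.116, -0.0]
contact_force: [0.5, -0.4, 1.3]
opening: 0.0856
grip_force: 0.0
t 1.2 tool y ang 1.822 shift [-0.0014 -0.0026  0.0006] turn [ 0.0003 -0.0007  0.001 ]
```

View pics/crop2.png

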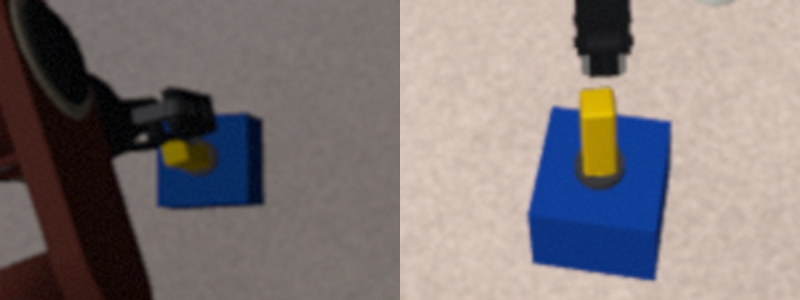

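Side view: fingers edge-on directly above the handle (both near column 600). Top view: also in line. Descending and grasping.

```bash
python3 -m jog '[[[-0.001,-0.002,0.05],[0,0,0]],[[-0.001,-0.002,0.1],[0,0,0]],[[-0.001,-0.002,0.124],[0,0,0]],[[-0.001,-0.002,0.124],[0,0,0]],[[-0.001,-0.002,0.124],[0,0,0]]]' 1; python3 -m jog '[[[0,0,0],[0,0,0]],[[0,0,0],[0,0,0]],[[0,0,0],[0,0,0]],[[0,0,0],[0,0,0]],[[0,0,0],[0,0,0]]]' 0 60;  python3 -m jog '[[[0,0,0],[0,0,0]],[[0,0,0],[0,0,0]],[[0,0,0],[0,0,0]],[[0,0,0],[0,0,0]],[[0,0,0],[0,0,0]]]' 0 80
```

```text
t: 1.7
tool_pos: [0.4963, 0.3026, 0.0775]
tool_rot: [-0.395, 3.116, 0.0]
contact_force: [0.1, 0.9, 0.6]
opening: 0.0852
grip_force: 0.0
t: 2.2
tool_pos: [0.4973, 0.3016, 0.0777]
tool_rot: [-0.392, 3.116, 0.001]
contact_force: [-0.3, -0.3, 3.1]
opening: 0.0192
grip_force: 58.9
t: 2.7
tool_pos: [0.4973, 0.3016, 0.0778]
tool_rot: [-0.392, 3.116, 0.0]
contact_force: [0.1, -1.3, 5.9]
opening: 0.019
grip_force: 78.1
```

```bash
python3 -m jog '[[[0,0,-0.02],[0,0,0]],[[0,0,-0.05],[0,0,0]],[[0,0,-0.09],[0,0,0]],[[0,0,-0.13],[0,0,0]],[[0,0,-0.15],[0,0,0]]]'; python3 -m jog '[[[0,0,-0.01],[0,0,0]],[[0,0,-0.01],[0,0,0]],[[0,0,-0.01],[0,0,0]]]'
python3 - <<'E'
from h import *
for n in("top","side"):
    d=optics.get_image(n); cv2.imwrite(f"pics/{n}2.png",d["image"])
c,s=np.cos(-.2038),np.sin(-.2038)
goto(.5897,-.1243,.15)
for x in(.058,0,-.058):
  for y in(.036,-.036):
    print((x,y));goto(.5897+c*x-s*y,-.1243+s*x+c*y,.15)
a=cv2.imread("pics/side2.png")[240:460,240:480]
cv2.imwrite("pics/crop3.png",cv2.resize(a,None,fx=2.5,fy=2.5,interpolation=cv2.INTER_CUBIC))
E
```

```text
t: 3.2
tool_pos: [0.4976, 0.3018, 0.2302]
tool_rot: [-0.392, 3.113, 0.002]
contact_force: [0.5, 0.0, -0.8]
opening: 0.0191
grip_force: 78.0
t: 3.5
tool_pos: [0.4958, 0.301, 0.2345]
tool_rot: [0.391, -3.114, 0.002]
contact_force: [-0.6, -0.5, -2.4]
opening: 0.0194
grip_force: 78.0
t 3.6 tool y ang 1.821 shift [ 0.0137 -0.4352  0.0844] turn [-0.0007 -0.0044 -0.    ]
(0.058, 0.036)
t 3.6 tool y ang 1.821 shift [-0.0542 -0.4283  0.0841] turn [-0.0007 -0.0044 -0.    ]
(0.058, -0.036)
t 3.6 tool y ang 1.821 shift [-0.0226 -0.493   0.0843] turn [-0.0007 -0.0044 -0.    ]
(0, 0.036)
t 3.6 tool y ang 1.821 shift [-0.0021 -0.4028  0.0843] turn [-0.0007 -0.0044 -0.    ]
(0, -0.036)
t 3.6 tool y ang 1.821 shift [ 0.0295 -0.4676  0.0845] turn [-0.0007 -0.0044 -0.    ]
(-0.058, 0.036)
t 3.6 tool y ang 1.821 shift [ 0.0501 -0.3774  0.0845] turn [-0.0007 -0.0044 -0.    ]
(-0.058, -0.036)
t 3.6 tool y ang 1.821 shift [ 0.0816 -0.4421  0.0847] turn [-0.0007 -0.0044 -0.    ]
```

View pics/crop3.png

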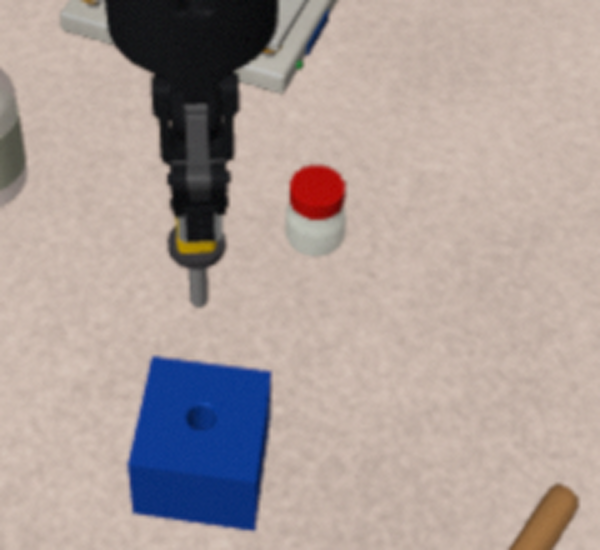

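The probe is held upright and clear of the bore; the return pose is TCP (0.4973,0.3016,0.0778), tool-y angle 1.82. Moving over the stage, squared to it.

```bash
python3 -m jog '[[[-0.054,-0.428,0],[0,0,0.454]],[[-0.054,-0.428,0],[0,0,0.454]],[[-0.054,-0.428,0],[0,0,0.454]],[[-0.054,-0.428,0],[0,0,0.454]],[[-0.054,-0.428,0],[0,0,0.454]]]'
python3 - <<'E'
from h import *
goto(.6538,-.1008,.235,1.367)
E
```

```text
t: 4.1
tool_pos: [0.5881, 0.067, 0.2349]
tool_rot: [-0.319, -3.123, 0.0]
contact_force: [0.2, -0.1, -1.3]
opening: 0.019
grip_force: 78.5
t 4.1 tool y ang 1.367 shift [-0.0983 -0.151  -0.0003] turn [-0.0004 -0.0027  0.    ]
```

```bash
python3 -m jog '[[[-0.098,-0.151,0],[0,0,0]],[[-0.098,-0.151,0],[0,0,0]],[[-0.098,-0.151,0],[0,0,0]],[[-0.098,-0.151,0],[0,0,0]],[[-0.098,-0.151,0],[0,0,0]]]';python3 -m jog '[[[0,0,0.05],[0,0,0]],[[0,0,0.09],[0,0,0]],[[0,0,0.09],[0,0,0]],[[0,0,0.09],[0,0,0]],[[0,0,0.09],[0,0,0]]]'
python3 - <<'E'
from h import *
goto(.6538,-.1008,.145,1.367)
for n in("top","side"):
    d=optics.get_image(n); cv2.imwrite(f"pics/{n}3.png",d["image"])
a=cv2.imread("pics/top3.png")[140:290,290:450];b=cv2.imread("pics/side3.png")[160:280,250:400]
k=lambda i:cv2.resize(i,(400,int(i.shape[0]*400/i.shape[1])),interpolation=cv2.INTER_CUBIC)
a,b=k(a),k(b);h=min(len(a),len(b));cv2.imwrite("pics/crop4.png",np.hstack([a[:h],b[-h:]]))
E
```

```text
t: 4.6
tool_pos: [0.6538, -0.1028, 0.2342]
tool_rot: [-0.327, -3.121, 0.001]
contact_force: [-0.3, 1.7, -2.2]
opening: 0.0189
grip_force: 78.6
t: 5.1
tool_pos: [0.6553, -0.0988, 0.1498]
tool_rot: [0.318, 3.121, -0.001]
contact_force: [-0.1, -0.1, -0.6]
opening: 0.0196
grip_force: 78.5
t 5.1 tool y ang 1.368 shift [ 0.0011 -0.0023  0.0048] turn [-0.0002  0.0041  0.0006]
```

View pics/crop4.png

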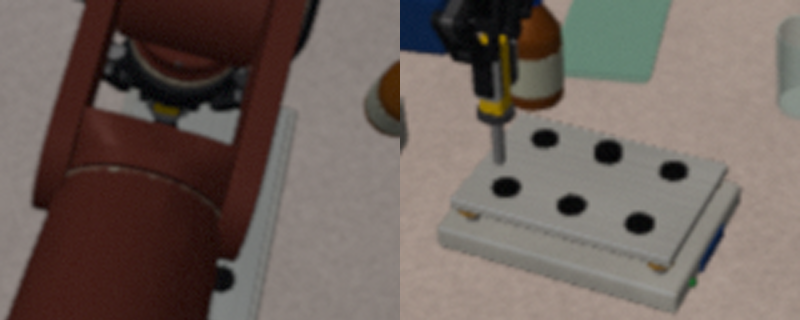

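The tip hangs just above the far-left pad (pad at crop (506,187), tip at (498,165)). Checking settling and where the tip projects, before feeling.

```bash
python3 -m jog '[[[0,0,0],[0,0,0]],[[0,0,0],[0,0,0]]]'; python3 -m jog '[[[0,0,0],[0,0,0]],[[0,0,0],[0,0,0]]]'
cat > chk.py <<'E'
# print state; exit 1 once the force on the probe has risen above argv[1]
import sys
from h import *
o=ctrl.get_obs();f=o["contact_force"];print("z",round(o["tool_pos"][2],5),"xy",o["tool_pos"][:2].round(4),"F",f.round(2))
sys.exit(f[2]>float(sys.argv[1]))
E
python3 chk.py 9
python3 - <<'E'
from h import *
o=ctrl.get_obs();M=R.from_rotvec(o["tool_rot"]).as_matrix();print(o["tool_pos"],M[:,2], "tip side",proj("side",o["tool_pos"]+M[:,2]*.0707))
goto(.6538,-.1008,.145,1.367)
E
```

```text
t: 5.4
tool_pos: [0.6546, -0.099, 0.1485]
tool_rot: [0.319, 3.123, -0.001]
contact_force: [-0.6, -0.6, -1.8]
opening: 0.0188
grip_force: 78.5
t: 5.6
tool_pos: [0.6539, -0.0989, 0.147]
tool_rot: [0.32, 3.125, -0.0]
contact_force: [0.8, 0.2, -1.6]
opening: 0.019
grip_force: 78.5
z 0.14702 xy [ 0.6539 -0.0989] F [ 0.76  0.18 -1.55]
[ 0.65386525 -0.0989131   0.14702114] [ 1.81968920e-04 -9.14350724e-05 -9.99999979e-01] tip side [[288.88792145 222.62523928]]
t 5.6 tool y ang 1.367 shift [-0.0003 -0.0019  0.002 ] turn [-0.0001  0.0002 -0.0001]False
```

```bash
python3 -m jog '[[[0,-0.002,0.004],[0,0,0]],[[0,-0.002,0.008],[0,0,0]],[[0,-0.002,0.008],[0,0,0]],[[0,-0.002,0.008],[0,0,0]]]' >/dev/null; python3 chk.py 1.5 &&
python3 -m jog '[[[0,0,0.001],[0,0,0]],[[0,0,0.001],[0,0,0]]]' >/dev/null && python3 chk.py 1.5 && python3 -m jog '[[[0,0,0.001],[0,0,0]],[[0,0,0.001],[0,0,0]]]' >/dev/null && python3 chk.py 1.5 && python3 -m jog '[[[0,0,0.001],[0,0,0]],[[0,0,0.001],[0,0,0]]]' >/dev/null && python3 chk.py 1.5 && python3 -m jog '[[[0,0,0.001],[0,0,0]],[[0,0,0.001],[0,0,0]]]' >/dev/null && python3 chk.py 1.5 && python3 -m jog '[[[0,0,0.001],[0,0,0]],[[0,0,0.001],[0,0,0]]]' >/dev/null && python3 chk.py 1.5 && python3 -m jog '[[[0,0,0.001],[0,0,0]],[[0,0,0.001],[0,0,0]]]' >/dev/null && python3 chk.py 1.5
```

```text
z 0.13827 xy [ 0.6531 -0.1008] F [ 1.41 -0.26 -1.68]False
```

```bash
sed -i 's/sys.exit(f/sys.exit(int(f/; s/\[1\]))$/[1])))/' chk.py; tail -1 chk.py; D='x'; 
python3 -m jog '[[[0,0,0.001],[0,0,0]],[[0,0,0.002],[0,0,0]],[[0,0,0.003],[0,0,0]],[[0,0,0.003],[0,0,0]]]' >/dev/null && python3 chk.py 1.5 && python3 -m jog '[[[0,0,0.001],[0,0,0]],[[0,0,0.001],[0,0,0]]]' >/dev/null && python3 chk.py 1.5 && python3 -m jog '[[[0,0,0.001],[0,0,0]],[[0,0,0.001],[0,0,0]]]' >/dev/null && python3 chk.py 1.5 && python3 -m jog '[[[0,0,0.001],[0,0,0]],[[0,0,0.001],[0,0,0]]]' >/dev/null && python3 chk.py 1.5 && python3 -m jog '[[[0,0,0.0005],[0,0,0]],[[0,0,0.0005],[0,0,0]]]' >/dev/null && python3 chk.py 1.5 && python3 -m jog '[[[0,0,0.0005],[0,0,0]],[[0,0,0.0005],[0,0,0]]]' >/dev/null && python3 chk.py 1.5 && python3 -m jog '[[[0,0,0.0005],[0,0,0]],[[0,0,0.0005],[0,0,0]]]' >/dev/null && python3 chk.py 1.5 && python3 -m jog '[[[0,0,0.0005],[0,0,0]],[[0,0,0.0005],[0,0,0]]]' >/dev/null && python3 chk.py 1.5 && python3 -m jog '[[[0,0,0.0005],[0,0,0]],[[0,0,0.0005],[0,0,0]]]' >/dev/null && python3 chk.py 1.5 && python3 -m jog '[[[0,0,0.0005],[0,0,0]],[[0,0,0.0005],[0,0,0]]]' >/dev/null && python3 chk.py 1.5 && python3 -m jog '[[[0,0,0.0005],[0,0,0]],[[0,0,0.0005],[0,0,0]]]' >/dev/null && python3 chk.py 1.5
```

```text
sys.exit(int(f[2]>float(sys.argv[1])))
z 0.13565 xy [ 0.6533 -0.1008] F [ 0.53  0.37 -2.26]
z 0.13469 xy [ 0.6534 -0.1008] F [-0.21 -0.2  -1.29]
z 0.13367 xy [ 0.6534 -0.1008] F [-0.3  -0.1  -1.67]
z 0.13264 xy [ 0.6533 -0.1008] F [-0.72 -0.25 -1.68]
z 0.13225 xy [ 0.6534 -0.1008] F [ 0.47 -0.61 -1.3 ]
z 0.13178 xy [ 0.6534 -0.1008] F [-0.24  0.58 -1.38]
z 0.13126 xy [ 0.6534 -0.1008] F [ 0.33  0.37 -1.9 ]
z 0.13076 xy [ 0.6534 -0.1008] F [-0.13  0.23 -1.88]
z 0.13025 xy [ 0.6534 -0.1008] F [-0.24 -0.69 -1.19]
z 0.12974 xy [ 0.6534 -0.1008] F [ 0.18 -0.15 -1.35]
z 0.12931 xy [ 0.6534 -0.1008] F [ 0.3   0.28 -1.9 ]
```

```bash
python3 -m jog '[[[0,0,0.0005],[0,0,0]],[[0,0,0.0005],[0,0,0]]]' >/dev/null && python3 chk.py 1.5 && python3 -m jog '[[[0,0,0.0005],[0,0,0]],[[0,0,0.0005],[0,0,0]]]' >/dev/null && python3 chk.py 1.5 && python3 -m jog '[[[0,0,0.0005],[0,0,0]],[[0,0,0.0005],[0,0,0]]]' >/dev/null && python3 chk.py 1.5 && python3 -m jog '[[[0,0,0.0005],[0,0,0]],[[0,0,0.0005],[0,0,0]]]' >/dev/null && python3 chk.py 1.5 && python3 -m jog '[[[0,0,0.0005],[0,0,0]],[[0,0,0.0005],[0,0,0]]]' >/dev/null && python3 chk.py 1.5 && python3 -m jog '[[[0,0,0.0005],[0,0,0]],[[0,0,0.0005],[0,0,0]]]' >/dev/null && python3 chk.py 1.5 && python3 -m jog '[[[0,0,0.0005],[0,0,0]],[[0,0,0.0005],[0,0,0]]]' >/dev/null && python3 chk.py 1.5 && python3 -m jog '[[[0,0,0.0005],[0,0,0]],[[0,0,0.0005],[0,0,0]]]' >/dev/null && python3 chk.py 1.5 && python3 -m jog '[[[0,0,0.0005],[0,0,0]],[[0,0,0.0005],[0,0,0]]]' >/dev/null && python3 chk.py 1.5 && python3 -m jog '[[[0,0,0.0005],[0,0,0]],[[0,0,0.0005],[0,0,0]]]' >/dev/null && python3 chk.py 1.5; python3 -c "
from h import *;print(ctrl.get_obs()['t'])"
```

```text
z 0.12875 xy [ 0.6534 -0.1008] F [-0.28 -0.03 -2.38]
z 0.12825 xy [ 0.6534 -0.1008] F [ 0.31 -0.12 -1.81]
z 0.12774 xy [ 0.6534 -0.1008] F [-0.78  0.48 -0.74]
z 0.12749 xy [ 0.6535 -0.1008] F [-0.26  0.41 -0.94]
z 0.12736 xy [ 0.6536 -0.1009] F [-0.53 -0.36  1.71]
9.4
```

Contact on pad (+58,+36) at TCP z ≈ 0.1275, soft at about 5 N/mm. Next pad (0,+36).

```bash
python3 -m jog '[[[0,0,0],[0,0,0]],[[0,0,0],[0,0,0]]]'>/dev/null; python3 chk.py 9; python3 -m jog '[[[0,0,-0.008],[0,0,0]],[[0,0,-0.008],[0,0,0]],[[0.03,0,-0.008],[0,0,0]],[[0.058,0,-0.008],[0,0,0]],[[0.058,0,-0.008],[0,0,0]]]'>/dev/null; python3 -m jog '[[[0,0,0],[0,0,0]],[[0,0,0],[0,0,0]],[[0,0,0.002],[0,0,0]],[[0,0,0.002],[0,0,0]]]'>/dev/null; python3 chk.py 1 && 
python3 -m jog '[[[0,0,0.001],[0,0,0]],[[0,0,0.001],[0,0,0]]]' >/dev/null && python3 chk.py 1 && python3 -m jog '[[[0,0,0.001],[0,0,0]],[[0,0,0.001],[0,0,0]]]' >/dev/null && python3 chk.py 1 && python3 -m jog '[[[0,0,0.001],[0,0,0]],[[0,0,0.001],[0,0,0]]]' >/dev/null && python3 chk.py 1 && python3 -m jog '[[[0,0,0.001],[0,0,0]],[[0,0,0.001],[0,0,0]]]' >/dev/null && python3 chk.py 1 && python3 -m jog '[[[0,0,0.001],[0,0,0]],[[0,0,0.001],[0,0,0]]]' >/dev/null && python3 chk.py 1 && python3 -m jog '[[[0,0,0.0005],[0,0,0]],[[0,0,0.0005],[0,0,0]]]' >/dev/null && python3 chk.py 1.5 && python3 -m jog '[[[0,0,0.0005],[0,0,0]],[[0,0,0.0005],[0,0,0]]]' >/dev/null && python3 chk.py 1.5 && python3 -m jog '[[[0,0,0.0005],[0,0,0]],[[0,0,0.0005],[0,0,0]]]' >/dev/null && python3 chk.py 1.5 && python3 -m jog '[[[0,0,0.0005],[0,0,0]],[[0,0,0.0005],[0,0,0]]]' >/dev/null && python3 chk.py 1.5;  python3 -m jog '[[[0,0,0],[0,0,0]],[[0,0,0],[0,0,0]]]'>/dev/null; python3 chk.py 9; python3 -c "
from h import *;print(ctrl.get_obs()['t']);goto(.597,-.0891,.127,1.367)"
```

```text
z 0.1273 xy [ 0.6536 -0.1009] F [-0.4   0.48  1.92]
z 0.13262 xy [ 0.5971 -0.0893] F [ 0.07 -0.16 -1.93]
z 0.13154 xy [ 0.5967 -0.0891] F [ 0.1   0.45 -2.17]
z 0.13066 xy [ 0.5966 -0.0891] F [-0.28  0.18 -0.85]
z 0.12972 xy [ 0.5966 -0.0891] F [-0.13  0.08 -1.79]
z 0.12871 xy [ 0.5966 -0.0891] F [ 0.02  1.18 -1.46]
z 0.12767 xy [ 0.5966 -0.0891] F [ 0.76  1.06 -0.6 ]
z 0.12731 xy [ 0.5966 -0.0891] F [ 0.16 -0.33 -1.45]
z 0.12713 xy [ 0.5967 -0.0891] F [-0.12 -0.34 -0.04]
z 0.12693 xy [ 0.5968 -0.0891] F [-1.05  0.04  1.79]
z 0.12693 xy [ 0.5969 -0.0892] F [-1.63  1.44  3.66]
12.3
t 12.3 tool y ang 1.367 shift [-0.0001  0.0001 -0.0001] turn [-0.0001  0.0006  0.    ]
```

Pad (0,+36) at 0.1270: level. Next pad (-58,+36), same procedure.

```bash
python3 -m jog '[[[0,0,-0.008],[0,0,0]],[[0,0,-0.008],[0,0,0]],[[0.03,0,-0.008],[0,0,0]],[[0.058,0,-0.008],[0,0,0]],[[0.058,0,-0.008],[0,0,0]]]'>/dev/null; python3 -m jog '[[[0,0,0],[0,0,0]],[[0,0,0],[0,0,0]],[[0,0,0.002],[0,0,0]],[[0,0,0.002],[0,0,0]]]'>/dev/null; python3 chk.py 1 && 
python3 -m jog '[[[0,0,0.001],[0,0,0]],[[0,0,0.001],[0,0,0]]]' >/dev/null && python3 chk.py 1 && python3 -m jog '[[[0,0,0.001],[0,0,0]],[[0,0,0.001],[0,0,0]]]' >/dev/null && python3 chk.py 1 && python3 -m jog '[[[0,0,0.001],[0,0,0]],[[0,0,0.001],[0,0,0]]]' >/dev/null && python3 chk.py 1 && python3 -m jog '[[[0,0,0.001],[0,0,0]],[[0,0,0.001],[0,0,0]]]' >/dev/null && python3 chk.py 1 && python3 -m jog '[[[0,0,0.0005],[0,0,0]],[[0,0,0.0005],[0,0,0]]]' >/dev/null && python3 chk.py 1 && python3 -m jog '[[[0,0,0.0005],[0,0,0]],[[0,0,0.0005],[0,0,0]]]' >/dev/null && python3 chk.py 1.5 && python3 -m jog '[[[0,0,0.0005],[0,0,0]],[[0,0,0.0005],[0,0,0]]]' >/dev/null && python3 chk.py 1.5 && python3 -m jog '[[[0,0,0.0005],[0,0,0]],[[0,0,0.0005],[0,0,0]]]' >/dev/null && python3 chk.py 1.5 && python3 -m jog '[[[0,0,0.0005],[0,0,0]],[[0,0,0.0005],[0,0,0]]]' >/dev/null && python3 chk.py 1.5;  python3 -m jog '[[[0,0,0],[0,0,0]],[[0,0,0],[0,0,0]]]'>/dev/null; python3 chk.py 9; python3 -c "
from h import *;print(ctrl.get_obs()['t']);goto(.5402,-.0773,.127,1.367);goto(.5256,-.1479,.127,1.367)"
```

```text
z 0.13212 xy [ 0.5403 -0.0775] F [ 0.47  0.48 -1.73]
z 0.13108 xy [ 0.5399 -0.0774] F [ 0.2   0.36 -0.83]
z 0.13015 xy [ 0.5398 -0.0773] F [ 0.89  0.07 -1.45]
z 0.1292 xy [ 0.5397 -0.0773] F [ 0.33 -0.65 -1.79]
z 0.12822 xy [ 0.5397 -0.0773] F [ 0.13 -0.58 -1.17]
z 0.12777 xy [ 0.5398 -0.0773] F [-0.56  0.95 -1.52]
z 0.12727 xy [ 0.5398 -0.0773] F [ 0.1  -0.07 -1.11]
z 0.12706 xy [ 0.5399 -0.0774] F [-0.54  1.16 -0.7 ]
z 0.12685 xy [ 0.54   -0.0774] F [-1.46  0.74  1.24]
z 0.12672 xy [ 0.5401 -0.0774] F [-1.81  0.85  4.53]
z 0.12669 xy [ 0.5401 -0.0775] F [-2.75  0.7   5.11]
15.2
t 15.2 tool y ang 1.367 shift [-0.      0.0002 -0.0003] turn [-0.0001  0.0006 -0.    ]
t 15.2 tool y ang 1.367 shift [-0.     -0.0719 -0.0003] turn [-0.0001  0.0006 -0.    ]
```

```bash
python3 -m jog '[[[0,0,-0.009],[0,0,0]],[[0,0,-0.009],[0,0,0]],[[0,-0.036,-0.009],[0,0,0]],[[0,-0.072,-0.009],[0,0,0]],[[0,-0.072,-0.009],[0,0,0]]]'>/dev/null; python3 -m jog '[[[0,0,0],[0,0,0]],[[0,0,0],[0,0,0]],[[0,0,0.002],[0,0,0]],[[0,0,0.002],[0,0,0]]]'>/dev/null; python3 chk.py 1 && 
python3 -m jog '[[[0,0,0.001],[0,0,0]],[[0,0,0.001],[0,0,0]]]' >/dev/null && python3 chk.py 1 && python3 -m jog '[[[0,0,0.001],[0,0,0]],[[0,0,0.001],[0,0,0]]]' >/dev/null && python3 chk.py 1 && python3 -m jog '[[[0,0,0.001],[0,0,0]],[[0,0,0.001],[0,0,0]]]' >/dev/null && python3 chk.py 1 && python3 -m jog '[[[0,0,0.001],[0,0,0]],[[0,0,0.001],[0,0,0]]]' >/dev/null && python3 chk.py 1 && python3 -m jog '[[[0,0,0.001],[0,0,0]],[[0,0,0.001],[0,0,0]]]' >/dev/null && python3 chk.py 1 && python3 -m jog '[[[0,0,0.0005],[0,0,0]],[[0,0,0.0005],[0,0,0]]]' >/dev/null && python3 chk.py 1.5 && python3 -m jog '[[[0,0,0.0005],[0,0,0]],[[0,0,0.0005],[0,0,0]]]' >/dev/null && python3 chk.py 1.5 && python3 -m jog '[[[0,0,0.0005],[0,0,0]],[[0,0,0.0005],[0,0,0]]]' >/dev/null && python3 chk.py 1.5 && python3 -m jog '[[[0,0,0.0005],[0,0,0]],[[0,0,0.0005],[0,0,0]]]' >/dev/null && python3 chk.py 1.5;  python3 -m jog '[[[0,0,0],[0,0,0]],[[0,0,0],[0,0,0]]]'>/dev/null; python3 chk.py 9; python3 -c "
from h import *;print(ctrl.get_obs()['t']);goto(.5256,-.1479,.127,1.367)"
```

```text
z 0.13237 xy [ 0.5252 -0.147 ] F [ 0.24  0.23 -1.92]
z 0.13165 xy [ 0.5253 -0.1475] F [-0.07  0.4  -0.66]
z 0.13071 xy [ 0.5252 -0.1478] F [ 0.77  0.99 -1.84]
z 0.1297 xy [ 0.5252 -0.1479] F [-0.37 -0.09 -1.81]
z 0.12872 xy [ 0.5252 -0.1479] F [-0.51 -0.19 -1.31]
z 0.12766 xy [ 0.5252 -0.1478] F [-0.73  0.39 -2.  ]
z 0.12747 xy [ 0.5253 -0.1479] F [ 0.95 -0.14 -1.27]
z 0.1273 xy [ 0.5254 -0.1479] F [-0.87 -0.32  1.86]
z 0.12724 xy [ 0.5254 -0.1479] F [-0.58  0.53  1.51]
17.7
t 17.7 tool y ang 1.367 shift [-0.0002  0.0001  0.0002] turn [-0.0001  0.0004  0.    ]
```

Level again (0.1273). Next pad (0,-36), the suspect. Then I'll test the last pad before pressing.

```bash
python3 -m jog '[[[0,0,-0.009],[0,0,0]],[[0,0,-0.009],[0,0,0]],[[-0.03,0,-0.009],[0,0,0]],[[-0.058,0,-0.009],[0,0,0]],[[-0.058,0,-0.009],[0,0,0]]]'>/dev/null; python3 -m jog '[[[0,0,0],[0,0,0]],[[0,0,0],[0,0,0]],[[0,0,0.002],[0,0,0]],[[0,0,0.002],[0,0,0]]]'>/dev/null; python3 chk.py 1 && 
python3 -m jog '[[[0,0,0.0005],[0,0,0]],[[0,0,0.0005],[0,0,0]]]' >/dev/null && python3 chk.py 1 && python3 -m jog '[[[0,0,0.0005],[0,0,0]],[[0,0,0.0005],[0,0,0]]]' >/dev/null && python3 chk.py 1 && python3 -m jog '[[[0,0,0.0005],[0,0,0]],[[0,0,0.0005],[0,0,0]]]' >/dev/null && python3 chk.py 1 && python3 -m jog '[[[0,0,0.0005],[0,0,0]],[[0,0,0.0005],[0,0,0]]]' >/dev/null && python3 chk.py 1 && python3 -m jog '[[[0,0,0.0005],[0,0,0]],[[0,0,0.0005],[0,0,0]]]' >/dev/null && python3 chk.py 1 && python3 -m jog '[[[0,0,0.0005],[0,0,0]],[[0,0,0.0005],[0,0,0]]]' >/dev/null && python3 chk.py 1.5;  python3 -m jog '[[[0,0,0],[0,0,0]],[[0,0,0],[0,0,0]]]'>/dev/null; python3 chk.py 9; python3 -c "
from h import *;print(ctrl.get_obs()['t']);goto(.5824,-.1596,.127,1.367)"
```

```text
z 0.13347 xy [ 0.5813 -0.1594] F [-0.16  0.15 -1.57]
z 0.13333 xy [ 0.5818 -0.1595] F [ 0.84 -0.41 -1.34]
z 0.13284 xy [ 0.582  -0.1596] F [-1.06 -0.94 -1.01]
z 0.13233 xy [ 0.5821 -0.1596] F [-0.42 -0.01 -1.58]
z 0.13214 xy [ 0.5822 -0.1597] F [-0.17 -0.38  0.13]
z 0.13197 xy [ 0.5823 -0.1597] F [-0.83 -0.3   1.76]
z 0.13191 xy [ 0.5823 -0.1597] F [-1.38 -0.25  4.78]
19.8
t 19.8 tool y ang 1.367 shift [-0.0001  0.0001  0.0049] turn [-0.0001  0.0006  0.    ]
```

Pad (0,-36) touches at 0.1320, about 4.9 mm above the other four (mean 0.1271). That is the high one. Now pressing it in small steps, watching z and force.

```bash
cat > chkz.py <<'E'
# print state; exit 1 once the tool is at or below height argv[1] or the force passes 22 N
import sys
from h import *
o=ctrl.get_obs();f=o["contact_force"];z=o["tool_pos"][2];print("z",round(z,5),"F",f.round(1))
sys.exit(int(z<float(sys.argv[1]) or f[2]>22))
E
python3 -m jog '[[[0,0,0.0005],[0,0,0]],[[0,0,0.0005],[0,0,0]]]' >/dev/null; python3 chkz.py 0.1290 && python3 -m jog '[[[0,0,0.0005],[0,0,0]],[[0,0,0.0005],[0,0,0]]]' >/dev/null && python3 chkz.py 0.1290 && python3 -m jog '[[[0,0,0.0005],[0,0,0]],[[0,0,0.0005],[0,0,0]]]' >/dev/null && python3 chkz.py 0.1290 && python3 -m jog '[[[0,0,0.0005],[0,0,0]],[[0,0,0.0005],[0,0,0]]]' >/dev/null && python3 chkz.py 0.1290 && python3 -m jog '[[[0,0,0.0005],[0,0,0]],[[0,0,0.0005],[0,0,0]]]' >/dev/null && python3 chkz.py 0.1290 && python3 -m jog '[[[0,0,0.0005],[0,0,0]],[[0,0,0.0005],[0,0,0]]]' >/dev/null && python3 chkz.py 0.1290 && python3 -m jog '[[[0,0,0.0005],[0,0,0]],[[0,0,0.0005],[0,0,0]]]' >/dev/null && python3 chkz.py 0.1290 && python3 -m jog '[[[0,0,0.0005],[0,0,0]],[[0,0,0.0005],[0,0,0]]]' >/dev/null && python3 chkz.py 0.1290; python3 -m jog '[[[0,0,0],[0,0,0]],[[0,0,0],[0,0,0]]]'>/dev/null; python3 chkz.py 0
```

```text
z 0.13181 F [-1.2  0.5  5.7]
z 0.13176 F [-1.7  0.9  7.8]
z 0.1317 F [-2.8  1.3  9.4]
z 0.1314 F [-2.2  1.8  9.8]
z 0.13096 F [-3.6  1.4  9.7]
z 0.13045 F [-3.9  1.3  9. ]
z 0.12999 F [-4.1  2.  10. ]
z 0.12945 F [-3.8  0.6  9. ]
z 0.12947 F [-4.1  1.4  8.8]
```

Slides at about 11 N net and follows the command 1:1. Loaded z reads about 0.25 mm lower than touch z, so the loaded target is about 0.1269.

```bash
python3 -m jog '[[[0,0,0.0005],[0,0,0]],[[0,0,0.0005],[0,0,0]]]' >/dev/null; python3 chkz.py 0.1271 && python3 -m jog '[[[0,0,0.0005],[0,0,0]],[[0,0,0.0005],[0,0,0]]]' >/dev/null && python3 chkz.py 0.1271 && python3 -m jog '[[[0,0,0.0005],[0,0,0]],[[0,0,0.0005],[0,0,0]]]' >/dev/null && python3 chkz.py 0.1271 && python3 -m jog '[[[0,0,0.0005],[0,0,0]],[[0,0,0.0005],[0,0,0]]]' >/dev/null && python3 chkz.py 0.1271; python3 -m jog '[[[0,0,0],[0,0,0]],[[0,0,0],[0,0,0]]]'>/dev/null; python3 chkz.py 0; python3 -m jog '[[[0,0,-0.001],[0,0,0]],[[0,0,-0.001],[0,0,0]],[[0,0,-0.001],[0,0,0]]]'>/dev/null; python3 chkz.py 0;python3 -m jog '[[[0,0,-0.0005],[0,0,0]],[[0,0,-0.0005],[0,0,0]],[[0,0,-0.0005],[0,0,0]]]'>/dev/null; python3 chkz.py 0;python3 -m jog '[[[0,0,-0.0005],[0,0,0]],[[0,0,-0.0005],[0,0,0]],[[0,0,-0.0005],[0,0,0]]]'>/dev/null; python3 chkz.py 0;python3 -c "
from h import *;print(ctrl.get_obs()['t'])"
```

```text
z 0.12897 F [-3.5  1.8  9.8]
z 0.12846 F [-3.3  0.8 10.5]
z 0.12798 F [-3.9  1.4  9.5]
z 0.12746 F [-3.8  1.8 10.4]
z 0.12745 F [-3.4  0.5  9. ]
z 0.12757 F [-2.2  1.2  5.9]
z 0.12758 F [-2.1  0.3  6. ]
z 0.12765 F [-1.3  0.1  5.8]
23.5
```

Touch now 0.1277. Before the last bit I'll feel the remaining pad (+58,-36), in case the probe slipped in the grip while pressing.

```bash
python3 -m jog '[[[0,0,-0.005],[0,0,0]],[[0,0,-0.005],[0,0,0]],[[-0.03,0,-0.005],[0,0,0]],[[-0.058,0,-0.005],[0,0,0]],[[-0.058,0,-0.005],[0,0,0]]]'>/dev/null; python3 -m jog '[[[0,0,0],[0,0,0]],[[0,0,0],[0,0,0]],[[0,0,0],[0,0,0]],[[0,0,0.001],[0,0,0]],[[0,0,0.001],[0,0,0]]]'>/dev/null; python3 chk.py 1 && 
python3 -m jog '[[[0,0,0.001],[0,0,0]],[[0,0,0.001],[0,0,0]]]' >/dev/null && python3 chk.py 1 && python3 -m jog '[[[0,0,0.001],[0,0,0]],[[0,0,0.001],[0,0,0]]]' >/dev/null && python3 chk.py 1 && python3 -m jog '[[[0,0,0.0005],[0,0,0]],[[0,0,0.0005],[0,0,0]]]' >/dev/null && python3 chk.py 1 && python3 -m jog '[[[0,0,0.0005],[0,0,0]],[[0,0,0.0005],[0,0,0]]]' >/dev/null && python3 chk.py 1 && python3 -m jog '[[[0,0,0.0005],[0,0,0]],[[0,0,0.0005],[0,0,0]]]' >/dev/null && python3 chk.py 1 && python3 -m jog '[[[0,0,0.0005],[0,0,0]],[[0,0,0.0005],[0,0,0]]]' >/dev/null && python3 chk.py 1 && python3 -m jog '[[[0,0,0.0005],[0,0,0]],[[0,0,0.0005],[0,0,0]]]' >/dev/null && python3 chk.py 1 && python3 -m jog '[[[0,0,0.0005],[0,0,0]],[[0,0,0.0005],[0,0,0]]]' >/dev/null && python3 chk.py 1;  python3 -m jog '[[[0,0,0],[0,0,0]],[[0,0,0],[0,0,0]]]'>/dev/null; python3 chk.py 9; python3 -c "
from h import *;print(ctrl.get_obs()['t']);goto(.6392,-.1713,.127,1.367)"
```

```text
z 0.13132 xy [ 0.6384 -0.1713] F [-0.02  0.59 -1.59]
z 0.13026 xy [ 0.6387 -0.1713] F [-0.71  0.   -1.76]
z 0.12917 xy [ 0.6388 -0.1713] F [ 0.23  0.21 -1.2 ]
z 0.12875 xy [ 0.6388 -0.1714] F [-0.52 -0.27 -1.38]
z 0.12824 xy [ 0.6388 -0.1713] F [ 0.4  -0.45  0.07]
z 0.12776 xy [ 0.6388 -0.1713] F [ 0.14  0.06 -1.6 ]
z 0.12732 xy [ 0.6389 -0.1713] F [-0.55  0.97 -1.42]
z 0.12711 xy [ 0.6389 -0.1714] F [-0.02 -0.66 -0.31]
z 0.12696 xy [ 0.639  -0.1714] F [-0.33  0.41  1.88]
z 0.12689 xy [ 0.6391 -0.1714] F [-1.24  0.27  3.17]
26.3
t 26.3 tool y ang 1.367 shift [-0.0001  0.0001 -0.0001] turn [-0.0001  0.0005  0.    ]
```

```bash
python3 -m jog '[[[0,0,-0.005],[0,0,0]],[[0,0,-0.005],[0,0,0]],[[0.03,0,-0.005],[0,0,0]],[[0.058,0,-0.005],[0,0,0]],[[0.058,0,-0.005],[0,0,0]]]'>/dev/null; python3 -m jog '[[[0,0,0],[0,0,0]],[[0,0,0.001],[0,0,0]],[[0,0,0.002],[0,0,0]],[[0,0,0.003],[0,0,0]],[[0,0,0.003],[0,0,0]]]'>/dev/null; python3 chk.py 1;
python3 -m jog '[[[0,0,0.0005],[0,0,0]],[[0,0,0.0005],[0,0,0]]]' >/dev/null && python3 chkz.py 0.12715 && python3 -m jog '[[[0,0,0.0005],[0,0,0]],[[0,0,0.0005],[0,0,0]]]' >/dev/null && python3 chkz.py 0.12715 && python3 -m jog '[[[0,0,0.0005],[0,0,0]],[[0,0,0.0005],[0,0,0]]]' >/dev/null && python3 chkz.py 0.12715 && python3 -m jog '[[[0,0,0.0005],[0,0,0]],[[0,0,0.0005],[0,0,0]]]' >/dev/null && python3 chkz.py 0.12715 && python3 -m jog '[[[0,0,0.0005],[0,0,0]],[[0,0,0.0005],[0,0,0]]]' >/dev/null && python3 chkz.py 0.12715 && python3 -m jog '[[[0,0,0.0005],[0,0,0]],[[0,0,0.0005],[0,0,0]]]' >/dev/null && python3 chkz.py 0.12715 && python3 -m jog '[[[0,0,0.0003],[0,0,0]],[[0,0,0.0003],[0,0,0]]]' >/dev/null && python3 chkz.py 0.12715 && python3 -m jog '[[[0,0,0.0003],[0,0,0]],[[0,0,0.0003],[0,0,0]]]' >/dev/null && python3 chkz.py 0.12715;  python3 -m jog '[[[0,0,0],[0,0,0]],[[0,0,0],[0,0,0]]]'>/dev/null; python3 chkz.py 0; python3 -c "
from h import *;print(ctrl.get_obs()['t'])"
```

```text
z 0.12814 xy [ 0.5824 -0.1597] F [-0.18 -0.37 -2.09]
z 0.12805 F [-0.6 -0.9 -0.7]
z 0.12793 F [0.1 0.4 0.9]
z 0.12771 F [-0.4 -0.3  4.8]
z 0.12762 F [-0.8  1.3  5.8]
z 0.12756 F [-1.4  1.   8.2]
z 0.12745 F [-3.3  0.9  9.9]
z 0.12732 F [-3.8  1.4  9.8]
z 0.12712 F [-2.   2.  10.4]
z 0.12712 F [-2.5  1.2  9.7]
29.1
```

```bash
python3 -m jog '[[[0,0,0.0002],[0,0,0]],[[0,0,0.0002],[0,0,0]]]' >/dev/null; python3 chkz.py 0.1267 && python3 -m jog '[[[0,0,0.0002],[0,0,0]],[[0,0,0.0002],[0,0,0]]]' >/dev/null && python3 chkz.py 0.1267; python3 -m jog '[[[0,0,-0.003],[0,0,0]],[[0,0,-0.005],[0,0,0]],[[0,0,-0.005],[0,0,0]],[[0,0,-0.003],[0,0,0]],[[0,0,-0.003],[0,0,0]]]' >/dev/null; python3 chkz.py 0;
python3 -m jog '[[[0,0,0.0005],[0,0,0]],[[0,0,0.0005],[0,0,0]]]' >/dev/null; python3 chk.py 1.5 && python3 -m jog '[[[0,0,0.0005],[0,0,0]],[[0,0,0.0005],[0,0,0]]]' >/dev/null && python3 chk.py 1.5 && python3 -m jog '[[[0,0,0.0005],[0,0,0]],[[0,0,0.0005],[0,0,0]]]' >/dev/null && python3 chk.py 1.5 && python3 -m jog '[[[0,0,0.0005],[0,0,0]],[[0,0,0.0005],[0,0,0]]]' >/dev/null && python3 chk.py 1.5;  python3 -m jog '[[[0,0,0],[0,0,0]],[[0,0,0],[0,0,0]]]'>/dev/null; python3 chkz.py 0; python3 -c "
from h import *;print(ctrl.get_obs()['t'])"
```

```text
z 0.12687 F [-2.8  1.   9.8]
z 0.12671 F [-4.   1.2 10. ]
z 0.12715 F [-0.8  0.7 -0. ]
z 0.12705 xy [ 0.582  -0.1596] F [-1.34 -0.38  1.81]
z 0.12707 F [-1.1  1.3  2.5]
30.4
```

The pressed pad now touches at 0.1271, the same as the mean of the other five. Returning to the stand.

```bash
python3 -m jog '[[[0,0,-0.05],[0,0,0]],[[0,0,-0.1],[0,0,0]],[[0,0,-0.108],[0,0,0]],[[0,0,-0.108],[0,0,0]]]' >/dev/null
python3 - <<'E'
from h import *
goto(.4973,.3016,.235,1.821)
E
```

```text
t 30.8 tool y ang 1.367 shift [0.1778 0.4348 0.0011] turn [-0.0022  0.005  -0.454 ]
```

```bash
python3 -m jog '[[[0.178,0.435,0],[0,0,-0.454]],[[0.178,0.435,0],[0,0,-0.454]],[[0.178,0.435,0],[0,0,-0.454]],[[0.178,0.435,0],[0,0,-0.454]],[[0.178,0.435,0],[0,0,-0.454]]]' >/dev/null
python3 - <<'E'
from h import *
goto(.4973,.3016,.235,1.821)
E
```

```text
t 31.3 tool y ang 1.821 shift [-0.0172  0.2162 -0.0036] turn [ 0.0011 -0.0045 -0.0004]
```

```bash
python3 -m jog '[[[-0.017,0.216,0],[0,0,0]],[[-0.017,0.216,0],[0,0,0]],[[-0.017,0.216,0],[0,0,0]],[[-0.017,0.216,0],[0,0,0]],[[-0.017,0.216,0],[0,0,0]]]' >/dev/null;  python3 -m jog '[[[0,0,0.05],[0,0,0]],[[0,0,0.09],[0,0,0]],[[0,0,0.09],[0,0,0]],[[0,0,0.09],[0,0,0]],[[0,0,0.09],[0,0,0]]]' >/dev/null;python3 -m jog '[[[0,0,0],[0,0,0]],[[0,0,0],[0,0,0]],[[0,0,0],[0,0,0]],[[0,0,0],[0,0,0]]]' >/dev/null
python3 - <<'E'
from h import *
goto(.4973,.3016,.145,1.821);print(ctrl.get_obs()["tool_pos"])
for n in("top","side"):
    d=optics.get_image(n); cv2.imwrite(f"pics/{n}4.png",d["image"])
a=cv2.imread("pics/top4.png")[220:320,100:220];b=cv2.imread("pics/side4.png")[320:460,260:380]
k=lambda i:cv2.resize(i,(400,int(i.shape[0]*400/i.shape[1])),interpolation=cv2.INTER_CUBIC)
a,b=k(a),k(b);h=min(len(a),len(b));cv2.imwrite("pics/crop5.png",np.hstack([a[:h],b[-h:]]));print(h)
E
```

```text
t 32.7 tool y ang 1.821 shift [0.0016 0.0024 0.0006] turn [ 0.0002  0.0011 -0.0001]
[0.49947435 0.29970779 0.14557762]
333
```

View pics/crop5.png

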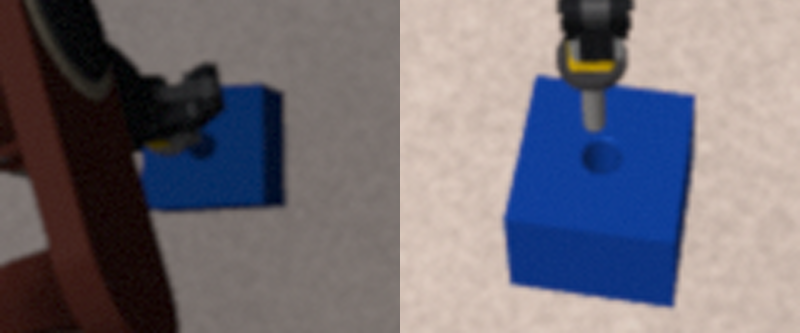

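In the side crop the tip (593,130) sits a little left (+x) of the hole (602,157), mostly the 2.2 mm TCP error. I'll correct it and check against the projection.

```bash
python3 -m jog '[[[0.0016,0.0024,0],[0,0,0]],[[0.0016,0.0024,0],[0,0,0]],[[0.0016,0.0024,0],[0,0,0]]]' >/dev/null
python3 - <<'E'
from h import *
goto(.4973,.3016,.145,1.821)
hole=np.array([260+202/3.333,320+140-100+157/3.333]);hole[1]=460-(333-157)/3.333
tip=np.array([260+193/3.333,460-(333-130)/3.333])
print("hole px",hole,"tip px",tip,"proj hole",proj("side",[.4973,.3016,.055]),"proj tip then",proj("side",[.4995,.2997,.0756-.0007]))
print("3:",np.array([199,300])/2.5+[240,240],proj("side",[.4958,.301,.1645]),"hole3",np.array([202,418])/2.5+240)
E
```

```text
t 33.1 tool y ang 1.821 shift [-0.0004 -0.0001 -0.0003] turn [-0.0001 -0.0002  0.0002]
hole px [320.60606061 407.19471947] tip px [317.90579058 399.09390939] proj hole [[320.78416142 406.41159551]] proj tip then [[319.33386487 397.38855064]]
3: [319.6 360. ] [[320.37747552 360.61895348]] hole3 [320.8 407.2]
```

```bash
python3 -m jog '[[[0.0008,0,0],[0,0,0]],[[0.0008,0,0.01],[0,0,0]],[[0.0008,0,0.018],[0,0,0]],[[0.0008,0,0.018],[0,0,0]]]' >/dev/null; python3 chk.py 2 && python3 -m jog '[[[0,0,0.004],[0,0,0]],[[0,0,0.008],[0,0,0]],[[0,0,0.008],[0,0,0]]]' >/dev/null && python3 chk.py 2 && python3 -m jog '[[[0,0,0.006],[0,0,0]],[[0,0,0.012],[0,0,0]],[[0,0,0.012],[0,0,0]]]' >/dev/null && python3 chk.py 2 && python3 -m jog '[[[0,0,0.006],[0,0,0]],[[0,0,0.012],[0,0,0]],[[0,0,0.012],[0,0,0]]]' >/dev/null && python3 chk.py 2 && python3 -m jog '[[[0,0,0.006],[0,0,0]],[[0,0,0.012],[0,0,0]],[[0,0,0.012],[0,0,0]],[[0,0,0.012],[0,0,0]]]' >/dev/null && python3 chk.py 2
```

```text
z 0.1243 xy [0.4949 0.3007] F [-0.94  0.58 -1.88]
z 0.1181 xy [0.4959 0.3012] F [-0.47 -0.58 -1.64]
z 0.10545 xy [0.4955 0.301 ] F [-0.37 -1.06 -1.68]
z 0.09346 xy [0.4955 0.301 ] F [-0.71 -0.23 -2.21]
z 0.0825 xy [0.4961 0.3013] F [-0.12 -0.18 -1.98]
```

Inside the bore with no side force. Lowering to seat, then releasing.

```bash
python3 -m jog '[[[0,0,0.002],[0,0,0]],[[0,0,0.003],[0,0,0]],[[0,0,0.003],[0,0,0]],[[0,0,0.003],[0,0,0]]]' >/dev/null; python3 chk.py 1 && python3 -m jog '[[[0,0,0.0005],[0,0,0]],[[0,0,0.0005],[0,0,0]]]' >/dev/null && python3 chk.py 1 && python3 -m jog '[[[0,0,0.0005],[0,0,0]],[[0,0,0.0005],[0,0,0]]]' >/dev/null && python3 chk.py 1 && python3 -m jog '[[[0,0,0.0005],[0,0,0]],[[0,0,0.0005],[0,0,0]]]' >/dev/null && python3 chk.py 1 && python3 -m jog '[[[0,0,0.0005],[0,0,0]],[[0,0,0.0005],[0,0,0]]]' >/dev/null && python3 chk.py 1
```

```text
z 0.07994 xy [0.4963 0.3014] F [-0.42 -0.1  -1.78]
z 0.07935 xy [0.4963 0.3014] F [ 0.34 -0.11 -1.22]
z 0.07874 xy [0.4962 0.3013] F [-0.29 -0.31 -1.81]
z 0.07827 xy [0.4962 0.3013] F [ 0.2  -0.05 -1.24]
z 0.07782 xy [0.4962 0.3014] F [-0.11 -0.14 -1.09]
```

```bash
python3 -m jog '[[[0,0,0.0005],[0,0,0]],[[0,0,0.0005],[0,0,0]]]' >/dev/null; python3 chk.py 1 && python3 -m jog '[[[0,0,0.0005],[0,0,0]],[[0,0,0.0005],[0,0,0]]]' >/dev/null && python3 chk.py 1 && python3 -m jog '[[[0,0,0.0005],[0,0,0]],[[0,0,0.0005],[0,0,0]]]' >/dev/null && python3 chk.py 1 && python3 -m jog '[[[0,0,0.0005],[0,0,0]],[[0,0,0.0005],[0,0,0]]]' >/dev/null && python3 chk.py 1; python3 -m jog '[[[0,0,0],[0,0,0]],[[0,0,0],[0,0,0]],[[0,0,0],[0,0,0]],[[0,0,0],[0,0,0]],[[0,0,0],[0,0,0]]]' 1 >/dev/null; python3 -m jog '[[[0,0,0],[0,0,0]],[[0,0,0],[0,0,0]],[[0,0,0],[0,0,0]]]' 1; python3 -m jog '[[[0,0,-0.02],[0,0,0]],[[0,0,-0.06],[0,0,0]],[[0,0,-0.1],[0,0,0]],[[0,0,-0.14],[0,0,0]],[[0,0,-0.16],[0,0,0]]]' ; python3 -m jog '[[[0,0.15,0],[0,0,0]],[[0,0.15,0],[0,0,0]],[[0,0.15,0],[0,0,0]],[[0,0.15,0],[0,0,0]],[[0,0.15,0],[0,0,0]]]'
python3 - <<'E'
from h import *
for n in("top","side"):
    d=optics.get_image(n); cv2.imwrite(f"pics/{n}5.png",d["image"])
a,b=(cv2.imread(f"pics/{n}5.png") for n in("top","side"))
cv2.imwrite("pics/fin.png",np.vstack([np.hstack([cv2.resize(i,(400,300)) for i in(a,b)]),np.hstack([cv2.resize(a[220:310,110:230],(400,300)),cv2.resize(b[190:280,250:370],(400,300))])]))
E
```

```text
z 0.07779 xy [0.4963 0.3014] F [-1.34 -1.12  1.44]
t: 37.0
tool_pos: [0.4962, 0.3013, 0.0773]
tool_rot: [0.392, -3.117, 0.0]
contact_force: [0.3, 0.3, 0.1]
opening: 0.0857
grip_force: 0.0
t: 37.5
tool_pos: [0.4977, 0.302, 0.2423]
tool_rot: [-0.391, 3.111, 0.003]
contact_force: [0.7, 0.4, 0.0]
opening: 0.0849
grip_force: 0.0
t: 38.0
tool_pos: [0.4585, 0.4475, 0.237]
tool_rot: [0.395, -3.116, 0.001]
contact_force: [0.9, -0.2, 0.2]
opening: 0.0855
grip_force: 0.0
```

View pics/fin.png

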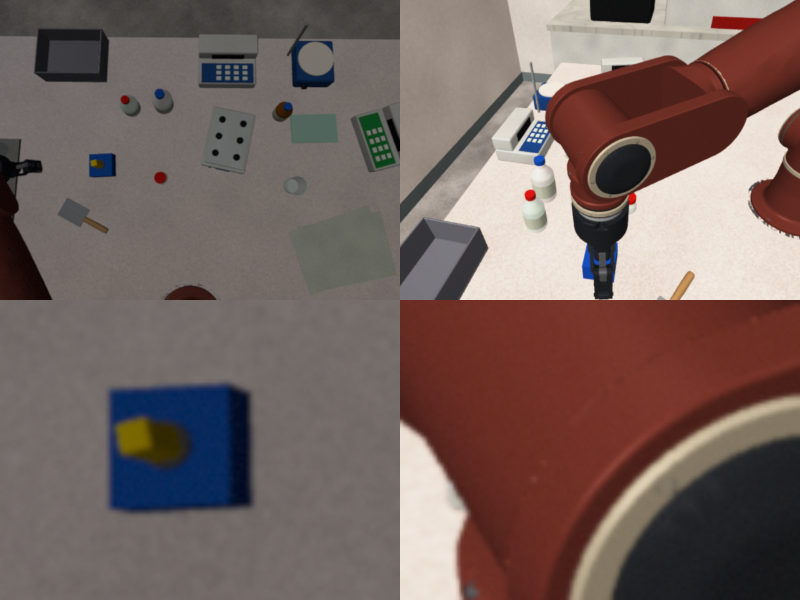

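The top view shows the probe seated upright in its stand at (100,165), the bottles, jar and beaker in their original places, and the arm clear of everything. Handing in.

```bash
python3 -m jog '[[[0,0,0],[0,0,0]],[[0,0,0],[0,0,0]],[[0,0,0],[0,0,0]]]' | head -1; python3 -c "
from station import job;print(job.finish_job())"
```

```text
t: 38.4
the job is handed in; nothing more can be done
None
```

The high pad was the one at x = 0, y = -36 mm: it stood about 4.9 mm proud, and I pressed it level with the other five (to about 0.1 mm of their average by touch). The probe is back in its stand, the bottles, jar and beaker did not move, and I handed the job in at 38.4 s.

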